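# Clear the sample mill's deck and press the cup on

## Task

Take the hand brush and sweep the four spilled coal lumps off the mill's deck into the steel tray beside it, touching them with nothing but the brush, and lay the brush back on the bench. Then fetch the filled grinding cup, keeping it upright, feel it over the drive spigot hidden under its foot until it drops on, and press it right down against the deck's springs to run the mill. Finish with the cup still held pressed down, do not let go, and leave the other things on the bench where they are.

Things in the scene. Friction and masses are not known exactly. Their poses are not given: they have to be found in the camera images.
- mill: white press-to-run sample mill fixed to the bench, 240 x 140 mm, its grey sloped console on the -x side of its own frame; origin under the middle of the housing at bench height. Its square bare metal deck (150 x 150 mm) is centred 40 mm along its +x, with the deck's edges parallel to its x and y
- spigot (a point): centre of the flat top of the fixed brass drive spigot in the middle of the deck: 16 mm thick with a chamfered tip (11 mm across the top), standing 8 mm above the deck at rest, so its top is 108 mm above the bench. z up, x and y as the mill's. It does not move with the deck
- deck_top (a point): centre of the upper face of the sprung deck, 100 mm above the bench at rest, x and y as the mill's
- deck (a joint): how far the deck is pressed down, m: 0 at rest, 0.006 on its stop. It stays at 0 up to about 5 N of load on it, then sinks 1 mm for every 2 N (about 17 N on the stop, the cup's own weight of about 5 N counted)
- tray: open dark steel tray fixed on the bench against the mill's +y side, 230 (x) x 150 (y) mm outside, walls 3 mm thick and 30 mm tall; origin at the centre of its underside. Its near wall lies just under the deck's +y edge, so what is pushed slowly over that edge falls into it
- brush: counter brush lying on its bristles: dark bristle block 130 (x) x 28 (y) mm and 34 mm tall, under a wooden back 136 x 30 mm that spans 34 to 54 mm above the underside; a wooden handle 22 mm wide, 39 to 55 mm up, runs on from the back to 173 mm along -x. 140 g. Origin: centre of the bristles' underside; x along the brush, z up. The bristles are stiff: they do not pass through the spigot but may be led just above it
- brush_grip (a point): good grip on the brush's wooden back, near its balance point: 20 mm along the brush's -x from the origin, 42 mm above the bristles' underside; 30 mm wide across the brush's y. Axes as the brush's
- cup: closed round grinding cup, filled, about 0.5 kg: black foot 90 mm across, steel body 100 mm, blue lid 106 mm whose top is 98 mm up, black knob 40 mm thick from 98 to 142 mm up. Origin: centre of its underside, z up. In the middle of the flat foot is a blind socket 18.5 mm wide and 18 mm deep that fits over the spigot; any turn about z will do
- cup_knob (a point): middle of the cup's knob, 120 mm above its underside: the place to grip it, 40 mm thick all round
- lump1: a lump of black coal about 25 mm across and 22 mm tall (14 g); origin at the centre of its underside as it starts; it starts on the mill's deck
- lump2: a lump of black coal about 25 mm across and 22 mm tall (14 g); origin at the centre of its underside as it starts; it starts on the mill's deck
- lump3: a lump of black coal about 25 mm across and 22 mm tall (14 g); origin at the centre of its underside as it starts; it starts on the mill's deck
- lump4: a lump of black coal about 25 mm across and 22 mm tall (14 g); origin at the centre of its underside as it starts; it starts on the mill's deck
- jar_a: bystander: amber glass sample jar with black cap, 68 mm wide, 110 mm tall; origin under its centre
- jar_b: bystander: clear sample jar with steel cap, 68 mm wide, 90 mm tall; origin under its centre
- bowl: bystander: turquoise bowl, 130 mm wide, 50 mm tall; origin under its centre
- mug: bystander: white mug, 76 mm wide, 85 mm tall; origin under its centre
- wrench: bystander: steel wrench 160 mm long lying on the bench between robot and mill; origin under its middle
Things that resemble listed ones, but are neither listed nor needed, are in the scene too. What is shaped like the cup but yellow is not meant.

How it is judged:
On the way, in this order (a step that is already met when the one before it is completed fails the run):
1. all four lumps lie in the tray, swept there with the brush (x of lump1 in the frame of tray between -0.115 and 0.115 m and y of lump1 in the frame of tray between -0.075 and 0.075 m and height (world z) of each of lump1, lump2, lump3, lump4 below 0.06 m and x of lump2 in the frame of tray between -0.115 and 0.115 m and y of lump2 in the frame of tray between -0.075 and 0.075 m and x of lump3 in the frame of tray between -0.115 and 0.115 m and y of lump3 in the frame of tray between -0.075 and 0.075 m and x of lump4 in the frame of tray between -0.115 and 0.115 m and y of lump4 in the frame of tray between -0.075 and 0.075 m), for 0.1 s.
2. the brush lies on the bench again, let go (height (world z) of brush below 0.04 m and linear speed of brush below 0.03 m/s and contact force between the fingers and brush below 0.1 N), for 0.1 s.
3. the cup has dropped over the spigot (horizontal distance between cup and spigot below 0.004 m and z of cup in the frame of spigot below -0.005 m and angle between cup's own z axis and vertical below 0.06 rad), for 0.1 s.
At the end, for the whole second after the job is handed in: the cup stands upright (3 degrees) over the spigot, within 4 mm of its axis, the fingers still on it (over 2 N) and holding the deck down more than 4 of its 6 mm; all lumps in the tray, heaped or not; the brush at rest on the bench, not on tray or mill (all of step 1 and all of step 3 and value of joint deck above 0.004 m and contact force between the fingers and cup above 2 N and height (world z) of brush below 0.04 m and linear speed of brush below 0.03 m/s and contact force between brush and tray below 0.1 N and contact force between brush and mill below 0.1 N); the arm keeps its last pose, push and grip.
It fails at once if a lump touched with the gripper or with the cup (contact force between any of the fingers, cup and lump1 above 0.5 N or contact force between any of the fingers, cup and lump2 above 0.5 N or contact force between any of the fingers, cup and lump3 above 0.5 N or contact force between any of the fingers, cup and lump4 above 0.5 N).
It fails at once if the filled cup tipped by more than 30 degrees (angle between cup's own z axis and vertical above 0.52 rad).
It fails at once if another thing on the bench moved by more than 30 mm (distance of any of jar_a, jar_b, bowl, mug, wrench from where it was at the start of the episode above 0.03 m).
It also fails if it takes over 67 s, if anything falls off the work surface, if the arm or the gripper's body presses on something with over 40 N, if the wrist force passes 120 N, or if a joint passes its speed limit or range.

## Robot

A 7-joint arm with a two-finger parallel gripper is mounted at the origin on the work surface. World frame = base frame: x ahead of the robot, y to its left, z up, the work surface at z = 0. Lengths are in m, angles in rad, forces in N, time in s.
With the tool pointing down it reaches from about 0.425 to 0.8 m from the base axis. Payload 8.3 kg.
Tool frame: the origin (TCP) lies on the mounting face of the last link; the fingertips stand 173 mm ahead of it and the grasp point (between the pads) lies 155 mm ahead of it; z points along the fingers, y is the line along which they close (so a half turn about z gives the same grasp; the last joint's range is limited). The gripper opens to 85 mm and grips with 20 to 120 N. Pads are 22 mm wide; open, the fingers measure 114 mm over their backs; the gripper's body (76 mm by 85 mm) begins 54 mm behind the grasp point. The pads swing forward as they close: fully open they stand 13 mm farther back than shut.
Start: joints at [1.26, 0.383, 0.016, 1.37, -0.006, 1.388, -0.046], TCP at [0.153, -0.606, 0.405] pointing down, gripper open.
Joint ranges: [-2.95, 2.95], [-0.25, 2.06], [-1.52, 1.56], [0.18, 2.33], [-1.44, 4.58], [0.02, 2.06], [-3.01, 3.01]. Speed limits (rad/s): [2.39, 2.39, 3.01, 3.01, 3.14, 3.14, 3.14].

## Interface

Orientations are given as [roll, pitch, yaw] about the fixed x, y, z axes, in that order (R = Rz(yaw) Ry(pitch) Rx(roll)).
In Python, from plant import env gives the robot as it stands. The module is installed in compiled form; this text tells all that it offers. Calls block until the motion is done:
- env.movep(position, orientation): joint-space move of the TCP to a pose.
- env.move_straight(position, attitude=None, max_speed=0.15, max_force=None): straight line of the TCP; attitude=None keeps the orientation; max_speed is the mean speed in m/s. With max_force (N) it stops when the force on the tool has changed by that much, and returns True; else False.
- env.movej(angles): joint-space move.
- env.set_gripper(opening): finger opening in m; the grip force is fixed at half the most; returns when the fingers have stopped.
- env.sleep(seconds).
- env.inverse_kinematics(position, orientation): joint angles nearest the present ones, or None.
- env.camera(name): name is "side" or "top"; returns the picture (400x640x3 uint8, blue, green, red); there is no depth.
- env.calibration(name): a dict with "fovy" (degrees; the focal length in pixels is half the picture's height over the tangent of half this angle, whatever the lens; pixels are square), "cx", "cy" (the principal point, pixels), "k1" (the pictures are not rectified: a ray, as slopes to the right and down, at radius r is drawn at 1 + k1 r^2 times it, then the intrinsics apply), "eye" and "orientation" of the camera in the world. Camera axes: x right, y down, z forward; pixel columns grow to the right and rows downward; lengths in m; the calibration is good to about 2 mm. A picture is of the moment at which its call begins. calibration takes no time and is no camera call.
A pose or a line that the arm cannot do raises env.IKError and nothing moves.
- env.sign_off(): hands the job in; it is judged then, once.
Readings, each from a call of its own:
- env.get_time(): time.
- env.get_qpos(): joint angles.
- env.get_qvel(): joint speeds.
- env.get_joint_efforts(): joint torques, N m.
- env.get_eef_pos(): TCP position.
- env.get_orientation(): TCP orientation.
- env.get_force(): force on the tool from outside, world axes, zero at the start.
- env.get_wrist_torque(): the same for the moment, N m.
- env.get_gripper_width(): finger opening in m.
- env.get_finger_force(): force on a finger pad.
Only numpy, scipy, OpenCV 4.12 (cv2) and the standard library are available. Lean on these libraries where they do the work, as an engineer would, in place of code of your own. Each camera call takes 0.05 s, during which the arm holds its last target. There are 200 camera calls.

## Working session

There is one attempt and no reset: what is moved stays moved. The work goes in short steps, each a Python script; the robot and the scene stay as the last script left them, time stands still between calls to the robot, and variables do not carry over. Pictures are saved under pics/ and viewed, at most 10 in all, crops included, and the job is handed in when it is done.

```bash
mkdir -p pics; python3 - <<'E'
from plant import env
import cv2
for n in("top","side"):
    cv2.imwrite(f"pics/{n}0.png",env.camera(n)); print(n,env.calibration(n))
print(env.get_time(),env.get_orientation(),env.get_eef_pos())
E
```

```text
top {'fovy': 52.10187211395788, 'cx': 317.02252369885167, 'cy': 200.56478057178262, 'k1': -0.0768449123101504, 'eye': array([ 0.26134429, -0.11627396,  1.57446065]), 'orientation': array([-2.98176389,  0.01089137, -1.58608756])}
side {'fovy': 49.405880215266144, 'cx': 329.560061636778, 'cy': 194.556923933072, 'k1': -0.0815861033218373, 'eye': array([0.44831376, 0.78893307, 0.95501584]), 'orientation': array([-2.34208057e+00,  2.92992662e-03, -3.08614097e+00])}
0.1 [-3.13980186e+00  2.34940875e-05  2.47878094e-01] [ 0.15331328 -0.60575977  0.4037666 ]
```

View pics/top0.png

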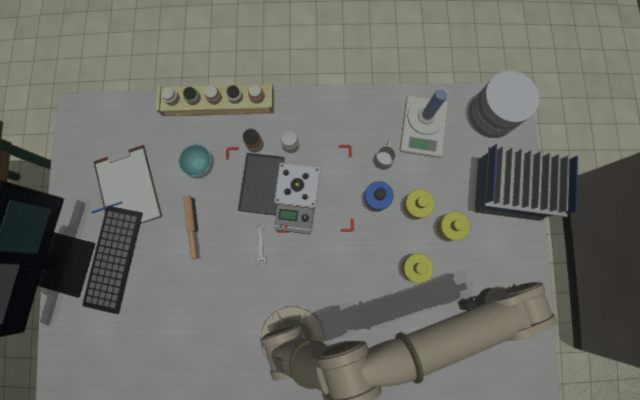

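View pics/side0.png

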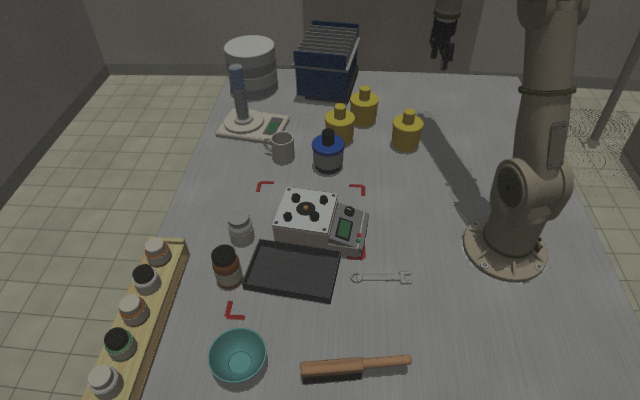

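The top view shows the mill deck at (297,185) with four lumps around the spigot. The tray is at (262,183), the brush at (191,227) with its handle down towards (195,257), and the wrench at (262,245). Cup candidates are blue (379,195) and yellow (420,203), (455,226) and (418,268). Only the blue-lidded one with the black knob fits, so I'll enlarge it along with the mill and brush.

```bash
cat > h.py <<'E'
from plant import env
import numpy as np, cv2
from scipy.spatial.transform import Rotation as R
def cam(n):
    c=env.calibration(n); f=200/np.tan(np.radians(c['fovy'])/2)
    K=np.array([[f,0,c['cx']],[0,f,c['cy']],[0,0,1]]); return K,np.array([c['k1'],0,0,0.]),c['eye'],R.from_euler('xyz',c['orientation']).as_matrix()
def ray(n,p):
    K,d,e,M=cam(n); q=cv2.undistortPoints(np.array(p,float).reshape(-1,1,2),K,d)[:,0]
    return e,np.c_[q,np.ones(len(q))]@M.T
def plane(n,p,z):
    e,v=ray(n,p); return (e+v*((z-e[2])/v[:,2])[:,None])
def proj(n,P):
    K,d,e,M=cam(n); return cv2.projectPoints((np.array(P,float).reshape(-1,3)-e)@M,np.zeros(3),np.zeros(3),K,d)[0][:,0]
def tri(pt,ps):
    (a,u),(b,v)=ray("top",[pt]),ray("side",[ps]); u,v=u[0],v[0]
    s=np.linalg.lstsq(np.c_[u,-v],b-a,rcond=None)[0]; return (a+s[0]*u+b+s[1]*v)/2, np.linalg.norm(a+s[0]*u-b-s[1]*v)
E
python3 - <<'E'
from h import *
t=cv2.imread("pics/top0.png"); s=cv2.imread("pics/side0.png")
cr=lambda i,x,y,w,h,k:cv2.resize(i[y:y+h,x:x+w],None,fx=k,fy=k,interpolation=cv2.INTER_CUBIC)
m=np.zeros((600,800,3),np.uint8)
a=cr(t,235,140,100,100,4); m[:400,:400]=a
b=cr(s,240,180,133,125,3); m[:375,400:799]=b
c=cr(t,170,190,50,75,2.66); m[400:400+c.shape[0],:c.shape[1]]=c
d=cr(t,355,170,60,50,4); m[400:600,150:390]=d
e=cr(s,295,350,120,35,3.3)[:112]; m[400:400+e.shape[0],400:400+e.shape[1]]=e
g=cr(s,300,120,60,55,1.6); m[515:515+85,400:496]=g[:85,:96]
cv2.imwrite("pics/m1.png",m)
E
```

```text
(no output)
```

View pics/m1.png

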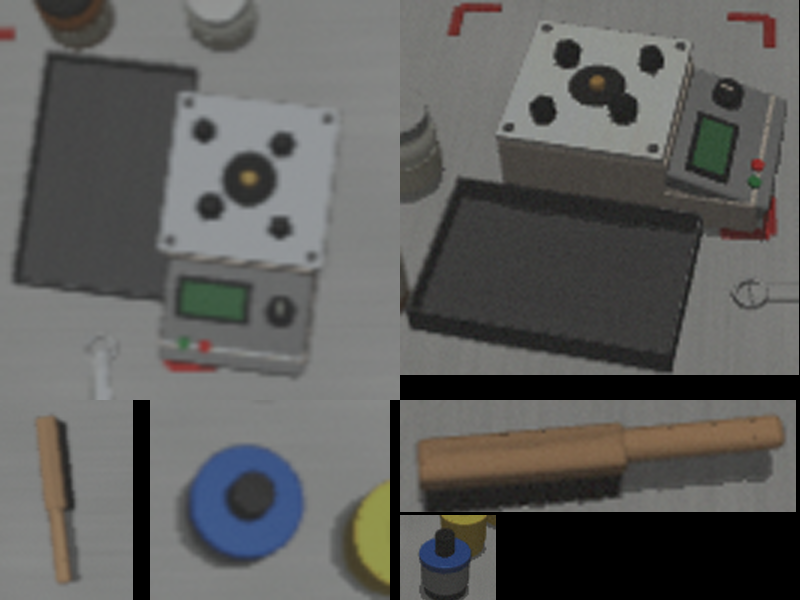

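The crop confirms the blue-lidded, black-knobbed cup. The brush's bristle half is at the top of its image and the handle points down. The lumps sit at crop (204,130), (282,145), (210,206) and (280,227), and the brass spigot at (249,178). Next I'll measure everything with masks.

```bash
python3 - <<'E'
from h import *
np.set_printoptions(precision=4,suppress=True)
t=cv2.imread("pics/top0.png"); s=cv2.imread("pics/side0.png")
def blobs(img,lo,hi,roi,amin=4,hsv=True):
    x,y,w,h=roi; c=img[y:y+h,x:x+w]; c=cv2.cvtColor(c,cv2.COLOR_BGR2HSV) if hsv else c
    m=cv2.inRange(c,np.array(lo),np.array(hi)); n,l,st,ce=cv2.connectedComponentsWithStats(m)
    return [(ce[i]+[x,y],st[i,4],np.argwhere(l==i)[:,::-1]+[x,y]) for i in range(1,n) if st[i,4]>=amin]
# deck: bright neutral
g=lambda i,roi:print("px",i[roi[1]+roi[3]//2,roi[0]:roi[0]+roi[2]:4].tolist())
b=max(blobs(t,(0,0,150),(180,40,255),(270,155,55,55)),key=lambda b:b[1]); hull=cv2.convexHull(b[2].astype(np.int32))
r=cv2.minAreaRect(plane("top",hull[:,0],0.1)[:,:2].astype(np.float32)*1000); print("deck",b[1],r)
# spigot
for n,i,roi in(("top",t,(285,170,25,25)),("side",s,(295,195,25,25))):
    for c in blobs(i,(5,110,60),(30,255,255),roi,2): print(n,"brass",c[0],c[1],plane(n,[c[0]],.108)[0])
    for c in blobs(i,(0,0,0),(180,255,70),(275,160,40,45) if n=="top" else (278,188,50,45),8): print(n,"dark",c[0],c[1],plane(n,[c[0]],.111 )[0])
# cup
for n,i,roi in(("top",t,(355,170,50,50)),("side",s,(300,120,50,60))):
    c=max(blobs(i,(100,120,40),(125,255,255),roi),key=lambda b:b[1]); (h,rad)=cv2.minEnclosingCircle(c[2].astype(np.float32))
    hu=cv2.convexHull(c[2].astype(np.int32))[:,0]; P=plane(n,hu,.098); e=cv2.fitEllipse(P[:,:2].astype(np.float32)*1000); print(n,"lid",e)
    k=max(blobs(i,(0,0,0),(180,255,55),(370,180,20,20) if n=="top" else (315,125,25,20)),key=lambda b:b[1]); print(n,"knob",k[0],k[1],plane(n,[k[0]],.135)[0])
# brush wood
for n,i,roi in(("top",t,(175,190,35,75)),("side",s,(290,345,130,45))):
    c=max(blobs(i,(3,90,50),(22,255,255),roi),key=lambda b:b[1]); P=plane(n,c[2],.054)[:,:2]*1000
    r=cv2.minAreaRect(P.astype(np.float32)); print(n,"brush",c[1],r)
    vx,vy,_,_=cv2.fitLine(P.astype(np.float32),cv2.DIST_L2,0,1,1).ravel(); u=np.array([vx,vy]); m=P.mean(0); q=(P-m)@u; w=(P-m)@[-vy,vx]
    print(u,m,q.min(),q.max()); print([(int(a),round(w[(q>=a)&(q<a+15)].min(),1),round(w[(q>=a)&(q<a+15)].max(),1)) for a in np.arange(q.min(),q.max()-5,15)])
# tray outline
c=max(blobs(t,(0,0,0),(180,255,85),(236,148,52,72)),key=lambda b:b[1]); P=plane("top",cv2.convexHull(c[2].astype(np.int32))[:,0],.03); print("tray",P[:,:2])
E
```

```text
deck 968 ((562.0194091796875, -30.940170288085938), (142.8074188232422, 144.15953063964844), 82.1455078125)
top brass [296.7143 184.    ] 7 [ 0.5606 -0.0306  0.108 ]
top dark [285.5    172.2222] 18 [0.6048 0.0101 0.111 ]
top dark [305.0909 175.9091] 22 [ 0.5897 -0.0617  0.111 ]
top dark [296.9364 184.4091] 110 [ 0.5585 -0.0316  0.111 ]
top dark [287.2759 191.4138] 29 [0.5331 0.0038 0.111 ]
top dark [304.5 196.5] 16 [ 0.5132 -0.0587  0.111 ]
side brass [305.3333 206.7333] 15 [ 0.5622 -0.03    0.108 ]
side dark [295.5077 197.7077] 65 [ 0.5923 -0.0604  0.111 ]
side dark [323.2203 199.3729] 59 [ 0.5153 -0.0579  0.111 ]
side dark [307.948 210.592] 250 [ 0.5534 -0.0131  0.111 ]
side dark [287.2969 216.2812] 64 [0.6063 0.0106 0.111 ]
side dark [290.7778 231.4444] 9 [0.5907 0.063  0.111 ]
top lid ((515.94775390625, -329.7643127441406), (99.31607055664062, 102.013671875), 38.33633041381836)
top knob [377.5769 196.2692] 26 [ 0.5055 -0.3206  0.135 ]
side lid ((518.7052612304688, -328.36181640625), (101.75707244873047, 102.89186096191406), 133.64715576171875)
side knob [327.6223 136.4628] 188 [ 
[... 1297 characters left out ...]
(10.0)), (-38, np.float64(-10.5), np.float64(10.8)), (-23, np.float64(-14.5), np.float64(16.3)), (-8, np.float64(-14.4), np.float64(17.9)), (6, np.float64(-15.0), np.float64(14.2)), (21, np.float64(-14.2), np.float64(17.0)), (36, np.float64(-13.8), np.float64(16.3)), (51, np.float64(-14.6), np.float64(14.5)), (66, np.float64(-14.1), np.float64(13.8)), (81, np.float64(-14.6), np.float64(14.5)), (96, np.float64(-13.8), np.float64(13.5))]
tray [[0.6648 0.0268]
 [0.4997 0.0424]
 [0.4614 0.0539]
 [0.4576 0.0577]
 [0.462  0.0921]
 [0.4707 0.1535]
 [0.475  0.1805]
 [0.4791 0.1999]
 [0.4946 0.2001]
 [0.5962 0.1861]
 [0.6718 0.1755]
 [0.6919 0.1719]
 [0.7242 0.1645]
 [0.7231 0.1132]
 [0.6849 0.0268]]
```

Measurements agree across the two views:

| Item | Position | Orientation or check |
|---|---|---|
| Spigot and deck centre | (0.561, -0.0305) | mill yaw ≈ -0.138 |
| Brush origin | ≈ (0.4685, 0.3855) | yaw 0.138, length 236 vs 241 mm |
| Cup axis | (0.517, -0.329) | lid ≈ 102 vs 106 mm |

I'll grip the brush at 8 mm along its -x. The fingers then pass between the lump columns.

```bash
python3 - <<'E'
from h import *
env.movep([.4606,.3844,.30],[np.pi,0,.138])
env.move_straight([.4606,.3844,.199],max_speed=.15)
env.set_gripper(0.0)
print(env.get_time(),env.get_gripper_width(),env.get_finger_force(),env.get_eef_pos(),env.get_orientation())
env.move_straight([.4606,.3844,.40],max_speed=.3)
print(env.get_time(),env.get_gripper_width(),env.get_finger_force(),env.get_eef_pos(),env.get_force())
m=np.hstack([env.camera(n)[a:a+250,b:b+400] for n,a,b in(("top",120,100),("side",150,180))])
cv2.imwrite("pics/g1.png",m)
E
```

```text
5.1 0.029172382726401238 59.60785746574402 [0.46070499 0.38468475 0.19961447] [-3.14089874e+00 -8.00773804e-04  1.38173675e-01]
5.9167 0.029309893889951946 59.27972495555878 [0.4602643  0.3841063  0.39773323] [ 0.48388517 -0.16307374 -2.29812949]
```

View pics/g1.png

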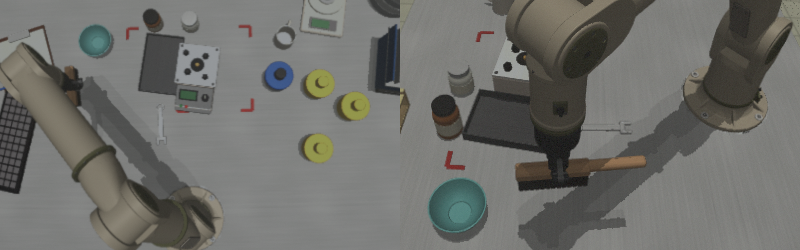

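The brush is gripped level at side-crop (555,170). Now the sweep, with the bristles about 2 mm above the spigot.

```bash
cat >> h.py <<'E'
S=np.array([.561,-.0305]); PSI=-.138
def mp(x,y): c,s=np.cos(PSI),np.sin(PSI); return S+[c*x-s*y,s*x+c*y]
E
python3 - <<'E'
from h import *
o=[np.pi,0,PSI]
env.move_straight([*mp(-.002,-.08),.40],o,max_speed=.35)
env.move_straight([*mp(-.002,-.08),.3105],max_speed=.1)
env.sleep(.3); e=env.get_eef_pos(); print(env.get_time(),e,mp(-.002,-.08))
z=.3105+(.3105-e[2])
env.move_straight([*mp(-.002,-.08),z],max_speed=.1)
r=env.move_straight([*mp(-.002,.055),z],max_speed=.07,max_force=15); print(r,env.get_time(),env.get_eef_pos(),env.get_force())
if not r:
    r=env.move_straight([*mp(-.002,.083),z],max_speed=.05,max_force=15);print(r)
    env.sleep(.2)
print(env.get_time(),env.get_eef_pos(),env.get_force())
m=np.hstack([env.camera(n)[a:a+250,b:b+400] for n,a,b in(("top",120,100),("side",150,180))])
cv2.imwrite("pics/g2.png",m)
E
```

```text
8.9417 [ 0.54809593 -0.10949327  0.3108891 ] [ 0.54801402 -0.10946432]
False 11.2667 [0.56655902 0.02380034 0.31013284] [ 0.54788685 -0.27342403 -0.84822295]
False
12.175 [0.57043511 0.05153158 0.31010682] [ 0.06041942 -0.10859547 -0.53415954]
```

View pics/g2.png

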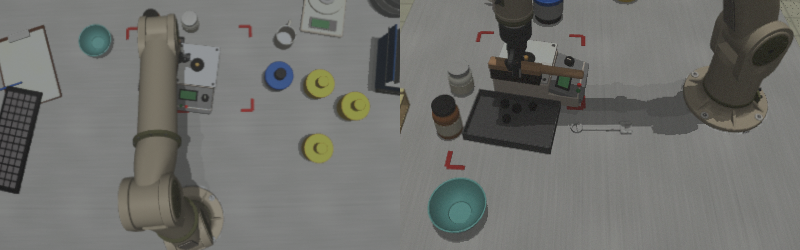

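The side crop shows four lumps in the tray, at (504,103), (517,107), (507,117) and (532,106), and the deck is clear. I'll lay the brush back where it was and grip the cup.

```bash
python3 - <<'E'
from h import *
env.move_straight([*mp(-.002,.085),.38],max_speed=.25)
env.move_straight([.4606,.3844,.38],[np.pi,0,.138],max_speed=.35)
env.move_straight([.4606,.3844,.215],max_speed=.25)
env.move_straight([.4606,.3844,.198],max_speed=.04,max_force=4)
env.sleep(.2); print(env.get_eef_pos(),env.get_force())
env.set_gripper(.085)
env.move_straight([.4606,.3844,.33],max_speed=.3)
print(env.get_time())
env.movep([.517,-.329,.38],[np.pi,0,0.]); env.sleep(.1)
print(env.get_time(),env.get_eef_pos())
t,s=env.camera("top"),env.camera("side"); cv2.imwrite("pics/top3.png",t)
m=np.hstack([t[120:370,100:500],s[150:400,180:580]]); cv2.imwrite("pics/g3.png",m)
E
```

```text
[0.46069033 0.38478196 0.19937196] [2.12086696 2.58432321 4.4130218 ]
16.45
19.0917 [ 0.51765326 -0.32805698  0.37981937]
```

View pics/g3.png

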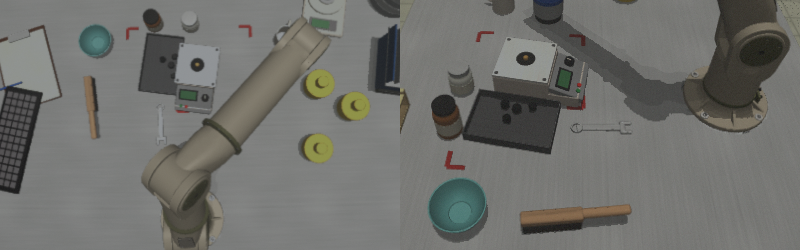

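All four lumps are in the tray (side crop around (515,107)) and the brush is back on the bench at (575,215). There is time to spare, so I'll centre the gripper on the knob in both directions: one closure, a quarter turn, then the second.

```bash
python3 - <<'E'
from h import *
c=[.517,-.329]
env.movep([*c,.36],[np.pi,0,np.pi/2])
env.move_straight([*c,.276],max_speed=.15)
env.set_gripper(0.); print(env.get_time(),env.get_gripper_width(),env.get_eef_pos(),env.get_force())
env.set_gripper(.085)
env.move_straight([*c,.325],max_speed=.2)
env.movep([*c,.325],[np.pi,0,0.])
env.move_straight([*c,.276],max_speed=.15)
env.set_gripper(0.); env.sleep(.2)
print(env.get_time(),env.get_gripper_width(),env.get_finger_force(),env.get_eef_pos(),env.get_force())
env.move_straight([*c,.40],max_speed=.2)
print(env.get_time(),env.get_gripper_width(),env.get_eef_pos(),env.get_force())
env.move_straight([*S,.40],max_speed=.25); env.sleep(.2)
print(env.get_time(),env.get_eef_pos(),env.get_force())
t,s=env.camera("top"),env.camera("side")
cv2.imwrite("pics/g4.png",np.hstack([t[120:370,100:500],s[100:350,180:580]]))
E
```

```text
21.7167 0.038784753162986324 [ 0.51739081 -0.32911597  0.27693651] [1.10565445 0.32355757 5.48957246]
25.1083 0.0385211483392209 61.12699555233121 [ 0.51717716 -0.32942594  0.27699925] [-0.16443521 -0.8184597   5.56550168]
25.875 0.03820968282474386 [ 0.51680489 -0.32844589  0.39804055] [ 0.39253227  0.30101237 -4.62055129]
27.4333 [ 0.56083342 -0.03183738  0.40010748] [ 0.3595175   0.33548581 -5.16942932]
```

View pics/g4.png

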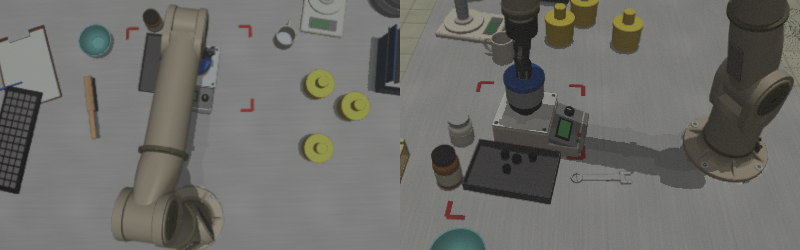

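The cup hangs upright over the deck at side-crop (525,90), with 5.2 N of weight on the tool. Now I'll feel for the spigot.

```bash
python3 - <<'E'
from h import *
pts=[(0,0)]+[(r*np.cos(a),r*np.sin(a)) for r,n in((.003,6),(.006,10)) for a in np.arange(n)*2*np.pi/n]
env.move_straight([*S,.392],max_speed=.12)
for i,d in enumerate(pts):
    p=S+d
    if i: env.move_straight([*p,.3875],max_speed=.04)
    hit=env.move_straight([*p,.3755],max_speed=.02,max_force=3)
    e=env.get_eef_pos(); f=env.get_force(); print(i,np.round(d,4),hit,e,f,round(env.get_time(),2))
    if e[2]<.380: break
    if env.get_time()>52: break
E
```

```text
0 [0 0] True [ 0.56080072 -0.03041097  0.37606294] [-0.32500571 -0.30752284  1.04642585] 28.51
```

It dropped on at the first try: tool height 0.376 puts the foot at deck level. Now I'll press down.

```bash
python3 - <<'E'
from h import *
z=.3715
for k in range(8):
    env.move_straight([*S,z],max_speed=.01); env.sleep(.3)
    e=env.get_eef_pos(); f=env.get_force(); print(z,e,f,env.get_gripper_width(),env.get_finger_force(),env.get_orientation(),round(env.get_time(),2))
    if f[2]>11: break
    z-=.0007
t,s=env.camera("top"),env.camera("side")
cv2.imwrite("pics/g5.png",np.hstack([cv2.resize(s[140:270,240:370],(500,500),interpolation=cv2.INTER_CUBIC)]))
E
```

```text
0.3715 [ 0.5611677  -0.03062108  0.37250554] [-1.43662358  0.23227836  8.86041832] 0.03850683304346242 62.35339043872955 [-3.14130676e+00  2.58778795e-03  4.52448883e-05] 29.32
0.3708 [ 0.56116368 -0.03060298  0.37192966] [-1.88818654 -0.43392401  9.46518228] 0.03864642826269476 62.43289632315282 [-3.14122646e+00  2.53594643e-03  1.13423592e-04] 29.87
0.37010000000000004 [ 0.56116843 -0.03060314  0.37140314] [-3.52387659  0.92545404 10.99586549] 0.038519000163170586 62.547000356717035 [-3.14111143e+00  2.35434136e-03  1.15761279e-04] 30.42
0.36940000000000006 [ 0.56117466 -0.03063347  0.37091883] [-2.83105411  0.3951605  13.16175932] 0.038504178777952425 62.878168349998305 [-3.14103966e+00  2.20266826e-03  1.49046963e-04] 30.97
```

View pics/g5.png

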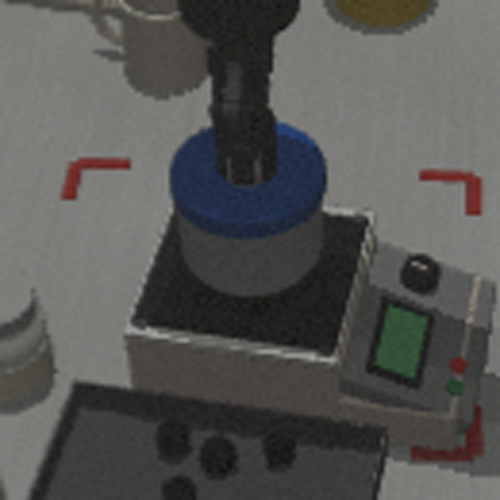

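The picture shows the cup upright with the deck sunk below its rim and four lumps in the tray. A push of 13 N plus the cup's 5 N puts the deck on its stop.

```bash
python3 -c "
from plant import env
print(env.sign_off(),env.get_time(),env.get_force())"
```

```text
the job is handed in; nothing more can be done
the job is handed in; nothing more can be done
```

The job is handed in at about 31 s, with the verdict not shown: the lumps are in the tray, the brush is back on the bench, and the cup is on the spigot, still held and pressed down to the deck's stop.

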